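# Strap a dropper bottle down in its clamping cradle

## Task

The brown dropper bottle lies in the grey clamping cradle. Without gripping or lifting anything, push the open steel strap over with the back of a finger until it lies fully down across the bottle, then push the red cam lever all the way down over the strap's forked end to lock it. Leave the bottle lying in its nest and do not disturb the things that stand around.

Things in the scene. Friction and masses are not known exactly. Their poses are not given: they have to be found in the camera images.
- cradle: Fixed grey clamping cradle left of the green-footed stand; plate 160 x 185 mm, top z = 16 mm. Origin on the worktop under the middle of the strapped place; x along the lying bottle from foot to cap (roughly away from the robot), y left to the strap's hinge, z up. Plate: x -60..100, y -110..75 mm. Its yaw varies by about 20 degrees.
- strap (a joint): Strap angle, rad: 0 = lying fully down across the bottle (stop), 1.57 = upright, 2.0 = leaning out to the cradle's +y (stop). Starts open, 1.65 to 1.95. A stiff hinge (0.10 N m) holds it at any angle, so it must be pushed all the way down; about 2 N at 50 mm from the hinge moves it.
- strap_hinge (a point): Middle of the strap's hinge axis, which runs along the cradle's x; in the cradle's frame at (0, 48, 62) mm, between two steel cheeks 16 mm wide in y (40..56 mm) that reach z = 69 mm.
- strap_tip (a point): Middle of the steel strap's free end, 144 mm from the hinge axis. Flat bar 40 mm wide (cradle x -20..20), 6 mm thick, its centre plane 5.5 mm off the hinge axis: above it when down, on the outer (+y) side when upright. Down, its top is at z = 70.5 mm, 1.5 mm clear of the bottle. Its last 32 mm are an open fork whose 24 mm gap drops over the upright lever.
- lever (a joint): Red cam lever's angle, rad: 0 = upright, grows as it swings towards the cradle's +x (away from the robot) and down; 1.57 = level, fully down across the fork (stop); -0.12 = stop. Starts between -0.1 and 0.1. A stiff pivot (0.08 N m) keeps it where it is left; about 2 N at 45 mm from the pivot moves it. Down before the strap, it blocks the fork.
- lever_pivot (a point): Middle of the lever's pivot axis, which runs along the cradle's y; in the cradle's frame at (0, -76, 77.5) mm, on a stud over a steel seat block (x -25..25, y -94..-60 mm, top z = 64 mm).
- lever_tip (a point): Middle of the lever's free end, 68 mm from its pivot. The red handle is 10 mm thick (in the direction of swing) and 18 mm wide (along the cradle's y); fully down its top is at z = 82.5 mm.
- dropper_bottle: Loose square brown dropper bottle with black cap, 47 x 47 x 132 mm, lying in the cradle between 16 mm high rails with its cap towards the cradle's +x. Origin: centre of its foot (underside); its z axis points to the cap. Its top side is 63 mm above the worktop. To stay there.
- nest (a point): Point of the cradle where the centre of the bottle's foot belongs.
- blue_cap_bottle: Loose clear bottle with a blue cap, 56 mm across, 105 mm high, bystander behind on the left. Origin at its underside.
- vial: Loose open glass vial, 35 mm across, 66 mm high, bystander near the front edge. Origin at its underside.
- yellow_cap: Loose yellow screw cap, 52 mm across, 26 mm high, bystander at the front on the left. Origin at its underside.
- white_dish: Loose white evaporating dish, 82 mm across, 31 mm high, bystander right of the stand. Origin at its underside.
- small_flask: Loose small round flask standing on its neck, 51 mm across, 80 mm high, bystander on the far left. Origin at its underside.

How it is judged (in metres and radians):
On the way, in this order (a step that is already met when the one before it is completed fails the run):
1. the strap lies fully down across the bottle, the lever still up (value of joint strap below 0.06 rad and value of joint lever below 0.9 rad), for 0.2 s.
2. the lever is fully down over the strap (value of joint lever above 1.45 rad and value of joint strap below 0.06 rad), for 0.2 s.
At the end, for the whole second after the job is handed in: The strap is within 0.06 rad of fully down, the lever within 0.12 rad of fully down (1.45 rad or more), and the bottle rests with its foot within 12 mm of its place in the nest (all of step 2 and distance between dropper_bottle and nest below 0.012 m and linear speed of dropper_bottle below 0.02 m/s); the robot touches nothing.
It fails at once if the lever is pushed down while the strap is still open (value of joint lever above 1 rad and value of joint strap above 0.2 rad).
It fails at once if the dropper bottle is lifted or pushed out of its nest (distance between dropper_bottle and nest above 0.02 m).
It fails at once if a bystander is lifted, tipped or pushed more than 20 mm (distance of any of blue_cap_bottle, vial, yellow_cap, white_dish, small_flask from where it was at the start of the episode above 0.02 m or angle between any of blue_cap_bottle, vial, small_flask's own z axis and vertical above 0.4 rad).
It also fails if it takes over 48 s, if anything falls off the work surface, if the arm or the gripper's body presses on something with over 40 N, if the wrist force passes 120 N, or if a joint passes its speed limit or range.

## Robot

A 6-joint arm with a two-finger parallel gripper is mounted at the origin on a cart in front of the work surface, level with it; the furniture and walls round the work are solid. World frame = base frame: x ahead of the robot, y to its left, z up, the work surface at z = 0. Lengths are in mm, angles in rad, forces in N, time in s.
With the tool pointing down it reaches from about 325 to 775 mm from the base axis. Payload 5.5 kg.
Tool frame: the origin (TCP) lies midway between the tips of the shut fingers; the grasp point (between the pads) lies 19 mm behind it (pinch_z is the distance from the TCP to the grasp point, in mm); z points along the fingers, y is the line along which they close (so a half turn about z gives the same grasp; the last joint's range is limited). The gripper opens to 85 mm and grips with 20 to 120 N. Pads are 22 mm wide; open, the fingers measure 114 mm over their backs; the gripper's body (76 mm by 85 mm) begins 54 mm behind the grasp point. The pads swing forward as they close: fully open they stand 13 mm farther back than shut.
Start: joints at [1.217, 0.091, 1.231, -0, 1.82, -0.057], TCP at [175.481, 573.779, 231.275] pointing down, gripper open.
Joint ranges: [-2.87, 2.87], [-0.86, 2.18], [0.17, 2.46], [-1.51, 4.65], [0.06, 2.69], [-2.65, 2.65]. Speed limits (rad/s): [2.57, 2.57, 3.01, 3.14, 3.14, 3.14].

## Interface

Orientations are given as a 3x3 rotation matrix whose columns are the frame's x, y, z axes.
In Python, from cell import * gives the robot as it stands.
- The arm moves only by the tool jog_arm, never from a script. Its argument "plan" is a list of rows, each a list of 3 entries, a list of its own where there are three numbers: the shift along the tool's x, y, z in m, then the turn, a rotation vector about the tool's x, y, z in degrees, then the closure, from -1 (fully open) to 1 (shut). A call has 1 to 12 rows; each row is the pose to reach, as a shift and turn from the pose commanded when the call began, along the tool's axes at that moment; what a row does not reach only later rows make up. A row lasts 1/8 s, in which the tool goes at most 62.5 mm and 10.7 degrees, less where a joint would pass 70% of its speed; a pose out of reach is approached as far as the arm can. A call with a gripper value outside its range is refused whole. The fingers move at their own pace and stop on an object; "newtons" is the grip in N (left out, the last holds). Time passes only in rows, so rows that repeat a pose let the fingers close. It gives the time, the measured TCP pose, the force, the opening and the grip force at its end, in the units of the state.
- get_obs(): the state, without advancing time (a new reading comes with each control period).
- grab_frame(name): name is "scene" or "top" or "wrist"; returns (picture, depth): 384x512x3 uint8, red, green, blue; 384x512 float32, mm along the optical axis (not along the pixel's ray), 0 where there is no reading.
- calibration(name): a dict with "camera_matrix" (3x3 intrinsics, pixels), "dist_coeffs" ([k1, k2, p1, p2, k3] as OpenCV has them; the pictures are not rectified), "R" (3x3) and "t" (3): a world point X has camera coordinates R X + t. Camera axes: x right, y down, z forward; pixel columns grow to the right and rows downward; lengths in mm; the calibration is good to about 2 mm. A picture is of the moment at which its call begins: read the wrist's pose just before it. calibration takes no time and is no camera call; for the wrist camera it gives the pose at the moment of the call.
- close_job(): hands the job in; it is judged then, once.
The state is a dict: "t": time; "q": joint angles; "joint_velocities": joint speeds; "joint_efforts": joint torques, N m; "tcp_pos": TCP position; "orientation": TCP orientation; "ft_force": force on the tool from outside, world axes, zero at the start; "torque": the same for the moment, N m; "grip_width": finger opening in mm; "finger_force": force on a finger pad.
Only numpy, scipy, OpenCV 4.12 (cv2) and the standard library are available. Lean on these libraries where they do the work, as an engineer would, in place of code of your own. Each camera call takes 0.05 s, during which the arm holds its last target. There are 200 camera calls.

## Working session

There is one attempt and no reset: what is moved stays moved. The work goes in short steps, Python scripts to look and compute and a tool call to move; the robot and the scene stay as the last step left them, time stands still between calls to the robot, and variables do not carry over. Pictures are saved under pics/ and viewed, at most 10 in all, crops included, and the job is handed in when it is done.

Besides the shell and the picture viewer there is one more tool, called by a JSON object that holds its "method" and its "body". jog_arm: Moves the arm, as the interface text tells. Its arguments: {"type":"object","properties":{"plan":{"type":"array"},"newtons":{"type":"number"}},"required":["plan"]}

```bash
mkdir -p pics; ls; python3 - <<'E'
from cell import *
import cv2,numpy as np
o=get_obs();print(o['t'],o['tcp_pos'],o['orientation'])
ps=[]
for n in ('scene','top'):
    p,d=grab_frame(n);cv2.imwrite(f'pics/{n}0.png',p[:,:,::-1]);np.save(f'{n}0.npy',d)
    c=calibration(n);print(n,c['R'],c['t'],c['camera_matrix'],c['dist_coeffs'])
E
```

```text
pics
0.0 [175.36833054 573.49228758 230.12574725] [[-9.56280043e-01  2.92451681e-01 -7.02529827e-04]
 [ 2.92452501e-01  9.56278183e-01 -1.89003399e-03]
 [ 1.19070328e-04 -2.01285839e-03 -9.99997967e-01]]
scene [[-0.54261759 -0.83966256  0.02308547]
 [-0.34387229  0.19697893 -0.91812371]
 [ 0.76636675 -0.50612853 -0.39562092]] [ 368.12279283  254.5222204  1313.30185044] [[494.80524417   0.         251.92564081]
 [  0.         494.80524417 192.22557329]
 [  0.           0.           1.        ]] [-0.03031424  0.          0.          0.          0.        ]
top [[-1.02040408e-01 -9.94779997e-01 -7.15276894e-04]
 [-9.71264555e-01  9.97836563e-02 -2.16074953e-01]
 [ 2.15018414e-01 -2.13536534e-02 -9.76376517e-01]] [ 161.91627113  508.61543669 1344.08356848] [[404.66422387   0.         252.18254032]
 [  0.         404.66422387 196.12335212]
 [  0.           0.           1.        ]] [-0.06181118  0.          0.          0.          0.        ]
```

View pics/scene0.png

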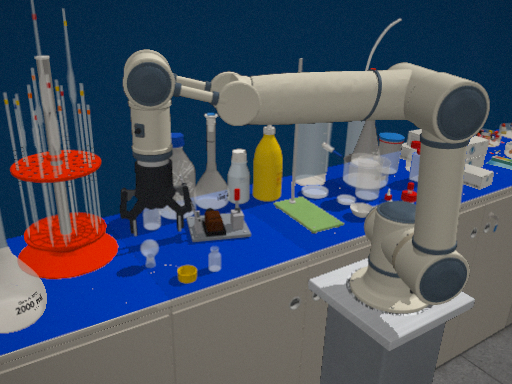

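View pics/top0.png

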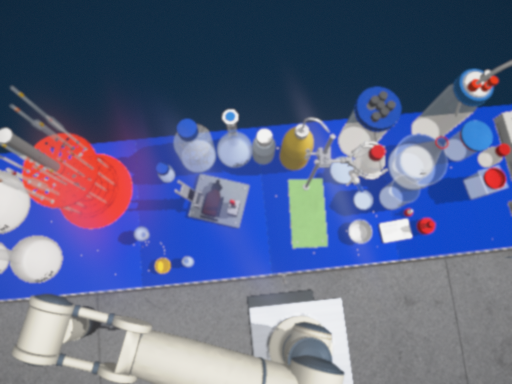

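```bash
cat > h.py <<'E'
import numpy as np,cv2
from cell import *
def cloud(d,c):
    h,w=d.shape;u,v=np.meshgrid(np.arange(w),np.arange(h))
    K=np.array(c['camera_matrix']);
    n=cv2.undistortPoints(np.stack([u,v],-1).reshape(-1,1,2).astype(np.float64),K,np.array(c['dist_coeffs'])).reshape(h,w,2)
    P=np.dstack([n*d[...,None],d]); return (P-np.array(c['t']))@np.array(c['R'])
E
python3 - <<'E'
from h import *
p=cv2.imread('pics/top0.png');d=np.load('top0.npy');P=cloud(d,calibration('top'))
roi=np.zeros(d.shape,bool);roi[160:240,175:262]=1
tab=P[215:225,170:185,2];print('table z',np.median(tab))
m=roi&(d>0)&(P[...,2]>8+np.median(tab))&(P[...,2]<24+np.median(tab))
q=P[m];print(len(q),np.median(q[:,2]))
r=cv2.minAreaRect(q[:,:2].astype(np.float32));print(r,cv2.boxPoints(r))
hsv=cv2.cvtColor(p,cv2.COLOR_BGR2HSV)
red=roi&(hsv[...,1]>150)&((hsv[...,0]<8)|(hsv[...,0]>172))&(hsv[...,2]>120)&(d>0)
print('red',np.argwhere(red)[:,::-1].tolist(),P[red].round())
hi=roi&(P[...,2]>85)&(d>0);print('high',P[hi].round()[::4])
# bystanders: heights
for n,(u,v) in dict(blue=(163,170),vial=(188,261),yc=(163,265),flask=(141,234)).items():print(n,P[v,u].round())
cv2.imwrite('pics/crop1.png',cv2.resize(p[150:280,130:270],None,fx=4.5,fy=4.5,interpolation=cv2.INTER_CUBIC))
s=cv2.imread('pics/scene0.png');cv2.imwrite('pics/crop2.png',cv2.resize(s[170:290,130:270],None,fx=4.5,fy=4.5,interpolation=cv2.INTER_CUBIC))
E
```

```text
table z 0.7872171010965702
1505 15.961742069595273
((539.3218994140625, 222.4219970703125), (302.6679992675781, 280.5552062988281), 86.43592834472656) [[389.908     80.101   ]
 [669.92053   62.660385]
 [688.73584  364.74298 ]
 [408.72327  382.1836  ]]
red [[231, 201], [231, 202], [232, 202]] [[493. 181. 150.]
 [490. 181. 145.]
 [490. 178. 145.]]
high [[661. 338. 108.]
 [646. 319. 150.]
 [641. 304. 160.]
 [641. 292. 156.]
 [640. 279. 154.]
 [642. 267. 144.]
 [647. 256. 124.]
 [657. 245.  88.]
 [651. 326. 123.]
 [641. 309. 149.]
 [640. 296. 149.]
 [638. 283. 152.]
 [641. 271. 138.]
 [646. 260. 117.]
 [654. 249.  90.]
 [649. 324. 119.]
 [641. 307. 140.]
 [639. 294. 140.]
 [639. 282. 135.]
 [643. 270. 121.]
 [648. 258. 100.]
 [655. 331.  91.]
 [644. 314. 121.]
 [641. 300. 126.]
 [639. 286. 126.]
 [640. 273. 120.]
 [644. 262. 101.]
 [646. 320. 103.]
 [641. 305. 114.]
 [639. 291. 116.]
 [640. 278. 108.]
 [644. 266.  94.]
 [647. 318.  90.]
 [640. 303. 105.]
 [638. 289. 108.]
 [638. 276. 103.]
 [641. 311.  92.]
 [640. 297.  93.]
 [639. 284.  90.]
 [564. 339. 194.]
 [560. 339. 197.]
 [559. 33
[... 458 characters left out ...]

 [546. 306. 106.]
 [528. 343. 186.]
 [532. 334. 162.]
 [537. 325. 135.]
 [540. 314. 118.]
 [544. 304.  96.]
 [527. 339. 172.]
 [533. 330. 144.]
 [535. 320. 128.]
 [538. 309. 109.]
 [526. 341. 162.]
 [528. 330. 151.]
 [533. 320. 125.]
 [537. 310. 102.]
 [525. 333. 149.]
 [528. 323. 131.]
 [533. 314. 104.]
 [522. 334. 147.]
 [525. 323. 130.]
 [529. 313. 108.]
 [522. 327. 130.]
 [526. 317. 108.]
 [522. 326. 115.]
 [523. 315. 102.]
 [520. 318. 104.]
 [498. 180. 143.]
 [519. 313.  89.]
 [493. 177. 146.]
 [491. 184. 145.]
 [489. 171. 146.]
 [485. 172. 150.]
 [486. 176. 131.]
 [487. 176. 110.]
 [485. 177. 103.]]
blue [632. 402. 107.]
vial [327. 354.  -0.]
yc [322. 442.  -1.]
flask [426. 493.  81.]
```

View pics/crop1.png

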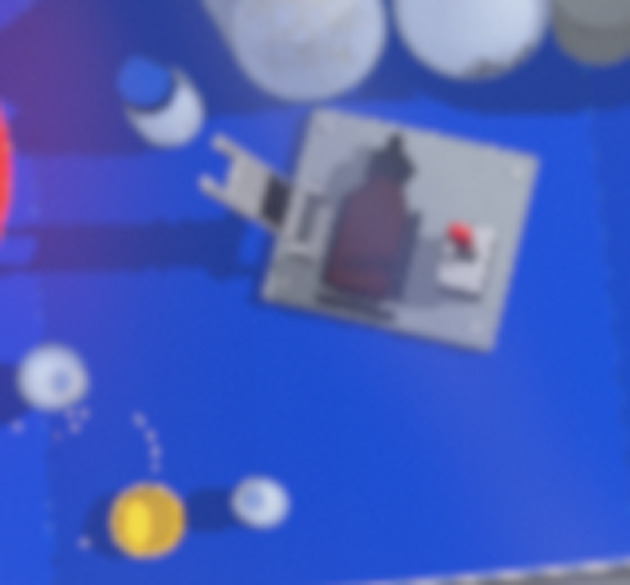

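View pics/crop2.png

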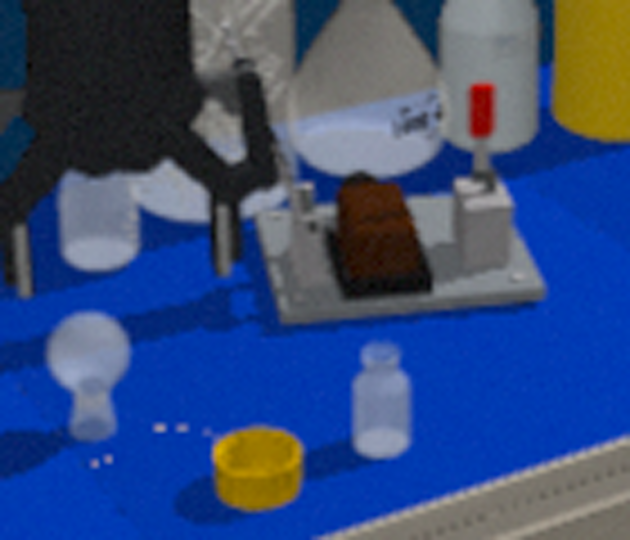

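The top crop shows the cradle plate with corners at crop px (320,108), (538,155), (490,348) and (262,298). The open forked strap leans out to the upper left, with its tips at about (205,185) and (220,140), and the red lever top is at (460,237). The blue-cap bottle (165,100) stands close behind the strap tip. The vial, yellow cap and flask are well in front.

```bash
python3 - <<'E'
from h import *
from scipy.optimize import minimize
d=np.load('top0.npy');c=calibration('top');P=cloud(d,c)
poly=np.array([[320,108],[538,155],[490,348],[262,298]])/4.5+[130,150]
m=np.zeros(d.shape,np.uint8);cv2.fillPoly(m,[np.round(poly).astype(int)],1)
m=cv2.dilate(m,np.ones((5,5)))>0
q=P[m&(d>0)&(P[...,2]>10)&(P[...,2]<23)]
r=cv2.minAreaRect(q[:,:2].astype(np.float32));print(len(q),r)
# corner pixel rays to z=16
K=np.array(c['camera_matrix']);R=np.array(c['R']);t=np.array(c['t'])
def ray(px,z):
    n=cv2.undistortPoints(np.array(px,float).reshape(-1,1,2),K,np.array(c['dist_coeffs'])).reshape(-1,2)
    D=np.c_[n,np.ones(len(n))]@R;C=-R.T@t;return C+D*((z-C[2])/D[:,2])[:,None]
W=ray(poly,16)[:,:2]; print(W.round(1))  # order: (100,75),(100,-110),(-60,-110),(-60,75)
M=np.array([[100,75],[100,-110],[-60,-110],[-60,75.]])
a=M-M.mean(0);b=W-W.mean(0);th=np.arctan2((a[:,0]*b[:,1]-a[:,1]*b[:,0]).sum(),(a*b).sum())
Rz=np.array([[np.cos(th),-np.sin(th)],[np.sin(th),np.cos(th)]]);o=W.mean(0)-Rz@M.mean(0)
print('yaw',np.degrees(th),'origin',o,'res',(W-(M@Rz.T+o)).round(1))
# strap points, lever points in the cradle frame
A=P[(d>0)&m*0==0]
C=np.c_[(P.reshape(-1,3)[:,:2]-o)@Rz,P.reshape(-1,3)[:,2]]
s=C[(abs(C[:,0])<24)&(C[:,1]>35)&(C[:,1]<140)&(C[:,2]>85)&(C[:,2]<215)]
f=np.polyfit(s[:,2],s[:,1],1);print('strap n',len(s),'angle',np.pi/2+np.arctan(f[0]),'y at z=62',np.polyval(f,62),'x',s[:,0].min(),s[:,0].max(),'zmax',s[:,2].max(),s[:,1].max())
l=C[(abs(C[:,0])<40)&(C[:,1]>-100)&(C[:,1]<-50)&(C[:,2]>90)&(C[:,2]<170)];print('lever',l.round())
b=C[(abs(C[:,1])<30)&(abs(C[:,0])<110)&(C[:,2]>50)&(C[:,2]<75)];print('bottle',b.min(0),b.max(0),b.mean(0))
E
```

```text
1394 ((531.684326171875, 227.76852416992188), (188.1354217529297, 166.95184326171875), 70.5319595336914)
[[631.4 283.2]
 [574.8 113.3]
 [424.6 166. ]
 [482.1 340.1]]
yaw -19.09416604962862 origin [515.04830952 248.7110855 ] res [[-2.7 -3.7]
 [ 1.3  1.2]
 [ 2.3  1.6]
 [-0.8  0.9]]
strap n 217 angle 1.9198036197322519 y at z=62 50.77598632136414 x -20.982560505629344 19.534808395937656 zmax 199.97958670574457 104.04443107308637
lever [[  5. -67. 144.]
 [  6. -70. 143.]
 [  7. -73. 142.]
 [  2. -68. 143.]
 [  1. -72. 150.]
 [  3. -74. 146.]
 [  3. -78. 149.]
 [  5. -81. 144.]
 [ -2. -69. 145.]
 [ -1. -72. 145.]
 [ -0. -75. 145.]
 [  0. -78. 145.]
 [  1. -82. 146.]
 [ -2. -68. 131.]
 [ -2. -72. 135.]
 [ -2. -75. 138.]
 [ -3. -83. 150.]
 [ -2. -67. 114.]
 [ -3. -71. 122.]
 [ -3. -75. 124.]
 [ -3. -79. 131.]
 [ -2. -82. 129.]
 [ -3. -70. 101.]
 [ -4. -74. 111.]
 [ -3. -77. 110.]
 [ -3. -81. 116.]
 [ -4. -74.  97.]
 [ -5. -78. 103.]]
bottle [-45.36405483 -21.80229324  50.10364199] [71.95299198 25.41649846 72.4633976 ] [ 2.9166177   0.84565212 60.69772683]
```

{"method": "jog_arm", "body": {"plan": [[[-0.05,-0.01,0],[0,0,0],1],[[-0.1,-0.02,0],[0,0,0],1],[[-0.15,-0.025,0],[0,0,0],1],[[-0.2,-0.035,0],[0,0,0],1],[[-0.25,-0.042,0],[0,0,1],1],[[-0.3,-0.05,0],[0,0,2],1],[[-0.35,-0.06,0],[0,0,2],1],[[-0.4,-0.065,0],[0,0,2],1],[[-0.416,-0.07,0],[0,0,2],1],[[-0.416,-0.07,0.02],[0,0,2],1],[[-0.416,-0.07,0.04],[0,0,2],1],[[-0.416,-0.07,0.06],[0,0,2],1]]}}

```text
t: 1.6
tcp_pos: [552.2, 385.5, 170.2]
orientation: [[-0.946, 0.325, -0.001], [0.325, 0.946, -0.0], [0.001, -0.0, -1.0]]
ft_force: [0.5, 0.2, -0.1]
grip_width: 0.2
finger_force: 0.0
```

{"method": "jog_arm", "body": {"plan": [[[0,-0.015,0.005],[0,0,0],1],[[0,-0.03,0.008],[0,0,0],1],[[0,-0.045,0.01],[0,0,0],1],[[0,-0.06,0.013],[0,0,0],1],[[0,-0.07,0.015],[0,0,0],1],[[0,-0.082,0.017],[0,0,0],1],[[0,-0.093,0.019],[0,0,0],1],[[0,-0.103,0.024],[0,0,0],1],[[0,-0.113,0.03],[0,0,0],1],[[0,-0.121,0.038],[0,0,0],1],[[0,-0.128,0.045],[0,0,0],1]]}}

```text
t: 2.98
tcp_pos: [510.4, 263.9, 124.8]
orientation: [[-0.946, 0.325, -0.002], [0.325, 0.946, -0.0], [0.001, -0.001, -1.0]]
ft_force: [0.5, 1.2, 2.3]
grip_width: 0.1
finger_force: 0.6
```

```bash
python3 - <<'E'
from h import *
p,d=grab_frame('scene');cv2.imwrite('pics/s2.png',cv2.resize(p[110:260,150:290,::-1],None,fx=4,fy=4,interpolation=cv2.INTER_CUBIC))
E
```

```text
(no output)
```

View pics/s2.png

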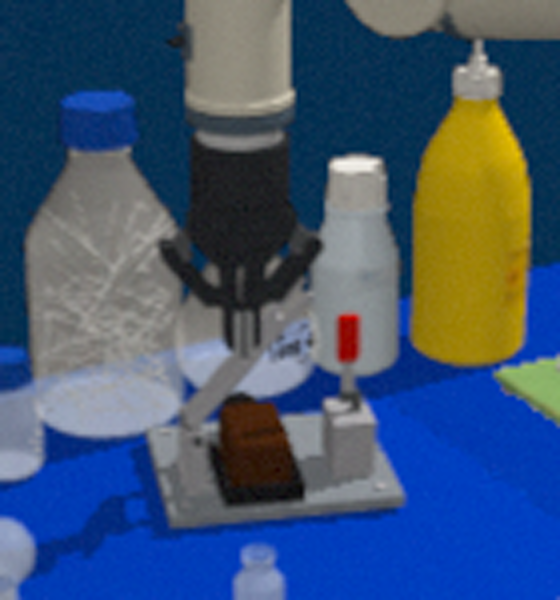

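The strap (px 190,415 up to 310,300) is at about 45° under the fingertips (240,345), and the lever (348,340) is upright and clear. I'll keep pushing it down.

{"method": "jog_arm", "body": {"plan": [[[0,-0.005,0.009],[0,0,0],1],[[0,-0.01,0.018],[0,0,0],1],[[0,-0.013,0.028],[0,0,0],1],[[0,-0.015,0.037],[0,0,0],1],[[0,-0.016,0.044],[0,0,0],1],[[0,-0.017,0.05],[0,0,0],1],[[0,-0.017,0.054],[0,0,0],1],[[0,-0.017,0.056],[0,0,0],1],[[0,-0.017,0.057],[0,0,0],1],[[0,-0.017,0.057],[0,0,0],1],[[0,-0.017,0.057],[0,0,0],1]]}}

```text
t: 4.4
tcp_pos: [505.6, 248.0, 70.4]
orientation: [[-0.946, 0.326, 0.0], [0.326, 0.946, -0.0], [-0.0, -0.0, -1.0]]
ft_force: [-3.9, -2.3, 6.3]
grip_width: 0.1
finger_force: 3.0
```

{"method": "jog_arm", "body": {"plan": [[[0,0,-0.035],[0,0,0],1],[[0,0,-0.07],[0,0,0],1],[[0,0,-0.105],[0,0,0],1],[[0.033,0,-0.105],[0,0,0],1],[[0.033,-0.035,-0.105],[0,0,0],1],[[0.033,-0.071,-0.105],[0,0,0],1],[[0.033,-0.071,-0.08],[0,0,0],1],[[0.033,-0.071,-0.054],[0,0,0],1],[[0.033,-0.071,-0.054],[0,0,0],1]]}}

```text
t: 5.52
tcp_pos: [450.1, 191.4, 121.1]
orientation: [[-0.945, 0.326, -0.004], [0.326, 0.945, -0.001], [0.003, -0.002, -1.0]]
ft_force: [0.3, -0.1, 0.5]
grip_width: 0.2
finger_force: 0.0
```

```bash
python3 - <<'E'
from h import *
p,d=grab_frame('scene');cv2.imwrite('pics/s3.png',cv2.resize(p[110:260,150:290,::-1],None,fx=4,fy=4,interpolation=cv2.INTER_CUBIC))
E
```

```text
(no output)
```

View pics/s3.png

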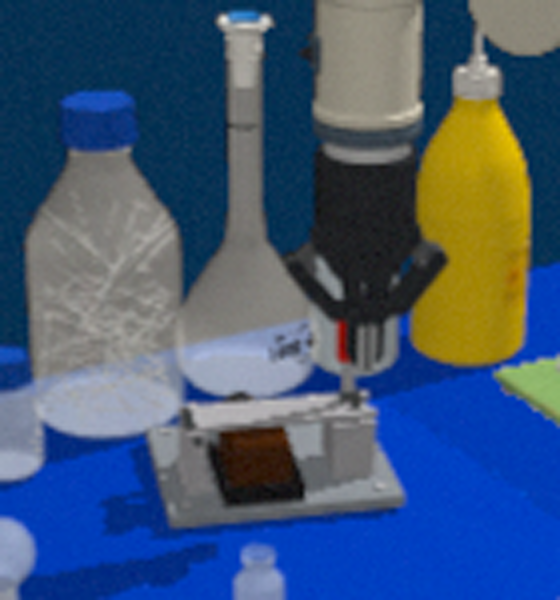

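The strap lies flat (px 185,410 to 370,400) with its fork round the lever stem, and the fingers stand in front of the red lever (345,340). Next I push the lever.

{"method": "jog_arm", "body": {"plan": [[[-0.013,0,0],[0,0,0],1],[[-0.026,0,0],[0,0,0],1],[[-0.038,0,0],[0,0,0],1],[[-0.05,0,0.001],[0,0,0],1],[[-0.062,0,0.006],[0,0,0],1],[[-0.072,0,0.014],[0,0,0],1],[[-0.077,0,0.023],[0,0,0],1],[[-0.08,0,0.032],[0,0,0],1],[[-0.081,0,0.038],[0,0,0],1],[[-0.081,0,0.041],[0,0,0],1],[[-0.081,0,0.042],[0,0,0],1],[[-0.081,0,0.042],[0,0,0],1]]}}

```text
t: 7.08
tcp_pos: [527.9, 165.3, 82.4]
orientation: [[-0.946, 0.326, 0.001], [0.326, 0.946, -0.0], [-0.001, 0.0, -1.0]]
ft_force: [-1.2, -0.7, 4.6]
grip_width: 0.0
finger_force: 2.6
```

{"method": "jog_arm", "body": {"plan": [[[0,0,-0.03],[0,0,0],1],[[0.02,0,-0.08],[0,0,0],1],[[0.06,0,-0.14],[0,0,0],1],[[0.12,0,-0.16],[0,0,0],1],[[0.12,0,-0.16],[0,0,0],1],[[0.12,0,-0.16],[0,0,0],1]]}}

```text
t: 7.82
tcp_pos: [414.1, 204.6, 241.1]
orientation: [[-0.946, 0.325, 0.001], [0.325, 0.946, 0.0], [-0.0, 0.0, -1.0]]
ft_force: [-0.7, -0.5, -0.5]
grip_width: -0.0
finger_force: 0.0
```

```bash
python3 - <<'E'
from h import *
p,d=grab_frame('scene');q,d=grab_frame('top')
a=cv2.resize(p[150:290,130:290,::-1],(400,350));b=cv2.resize(q[150:290,120:280,::-1],(400,350));cv2.imwrite('pics/s4.png',np.hstack([a,b]))
E
```

```text
(no output)
```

View pics/s4.png

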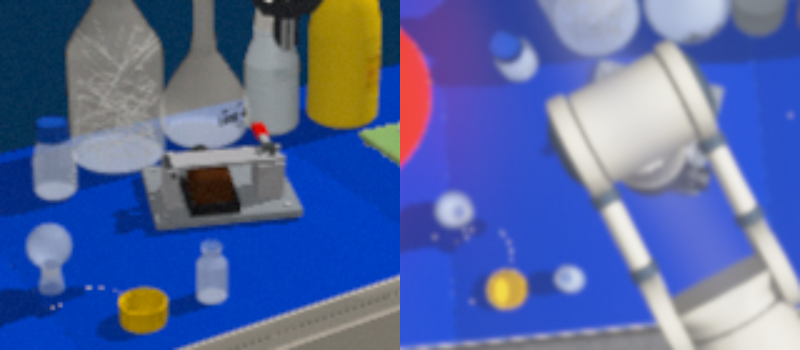

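```bash
python3 - <<'E'
from h import *
p,d=grab_frame('scene');c=calibration('scene');P=cloud(d,c)
hsv=cv2.cvtColor(p,cv2.COLOR_RGB2HSV);m=np.zeros(d.shape,bool);m[190:220,220:245]=1
m&=(hsv[...,1]>150)&((hsv[...,0]<8)|(hsv[...,0]>172))&(hsv[...,2]>100)&(d>0)
o=np.array([516,249.5]);th=np.radians(-19.1);Rz=np.array([[np.cos(th),-np.sin(th)],[np.sin(th),np.cos(th)]])
q=P[m];print(np.c_[(q[:,:2]-o)@Rz,q[:,2]].round())
E
```

```text
[[  65.  -68.   80.]
 [  67.  -72.   79.]
 [  62.  -74.   81.]
 [  66.  -79.   79.]
 [  57.  -67.   80.]
 [  59.  -70.   79.]
 [  56.  -73.   80.]
 [  54.  -76.   81.]
 [ 192. -109.   17.]
 [  51.  -65.   80.]
 [  46.  -68.   82.]
 [  44.  -71.   82.]
 [  46.  -74.   81.]
 [  47.  -78.   80.]
 [  36.  -66.   83.]
 [  40.  -70.   81.]
 [  40.  -73.   80.]
 [  44.  -77.   78.]
 [ 192. -113.    9.]
 [  35.  -66.   79.]
 [  31.  -68.   81.]
 [  35.  -72.   79.]
 [  30.  -78.   81.]]
```

The lever's top is level at z of about 80 mm along its whole length, so it is fully down. The strap is flat, the bottle is in its nest and the bystanders have not moved.

```bash
python3 -c "
from cell import *
print(close_job())"
```

```text
the job is handed in; nothing more can be done
None
```

The strap was pushed fully down across the bottle, the lever locked level over its fork, and the job handed in at about 8 s; the camera check showed the bottle still in its nest and the bystanders unmoved, but no verdict came back.

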